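# Put the mandoline away safely: dial to zero, blade insert into its caddy slot

### The arm

A 7-joint arm with a two-finger parallel gripper is mounted at the origin on the work surface. World frame = base frame: x ahead of the robot, y to its left, z up, the work surface at z = 0. Lengths are in m, angles in rad, forces in N, time in s.
With the tool pointing down it reaches from about 0.425 to 0.875 m from the base axis. Payload 4.7 kg.
Tool frame: the origin (TCP) lies on the centre line of the jaws, within the pads' length; the fingertips stand arm.finger_overhang ahead of it and the grasp point (between the pads) lies 3 mm ahead of it (arm.finger_overhang is the distance from the TCP to the fingertips, in m); z points along the fingers, y is the line along which they close (so a half turn about z gives the same grasp; the last joint's range is limited). The gripper opens to 85 mm and grips with 20 to 120 N. Pads are 22 mm wide; open, the fingers measure 114 mm over their backs; the gripper's body (76 mm by 85 mm) begins 54 mm behind the grasp point. The pads swing forward as they close: fully open they stand 13 mm farther back than shut.
Start: joints at [1.237, 0.321, -0.07, 1.45, 0.023, 1.371, -0.057], TCP at [0.222, -0.611, 0.225] pointing down, gripper open.
Joint ranges: [-2.86, 2.86], [-0.3, 2.09], [-1.38, 1.24], [0.06, 2.45], [-1.56, 4.7], [0.09, 2.05], [-2.69, 2.69]. Speed limits (rad/s): [2.57, 2.57, 3.14, 3.14, 3.14, 3.14, 3.14].

### API

Orientations are given as a rotation vector (axis times angle).
In Python, from cell import arm, eyes gives the robot as it stands. The module is installed in compiled form; this text tells all that it offers.
- The arm moves only by the tool arm_command, never from a script. Its argument "steps" is a list of rows, each a list of 7 numbers: the shift along the world's x, y, z normalised to -1 to 1, where 1 is 0.3 m, then the turn, a rotation vector about the world's x, y, z normalised to -1 to 1, where 1 is pi rad, then the opening, from 0 (shut) to 1 (fully open). In form: [[dx, dy, dz, wx, wy, wz, grip], ...]. A call has exactly 5 rows; each row is the pose to reach, as a shift and turn from the pose commanded when the call began, turning the shorter way round; what a row does not reach only later rows make up. A row lasts 1/8 s, in which the tool goes at most 62.5 mm and 10.7 degrees, less where a joint would pass 70% of its speed; a pose out of reach is approached as far as the arm can. A call with a number of a shift or a turn outside -1 to 1 is refused whole. A call with a gripper value outside its range is refused whole. The fingers move at their own pace and stop on an object; the grip force is fixed at half the most. Time passes only in rows, so rows that repeat a pose let the fingers close, or fill a call up. It gives the time, the measured TCP pose, the force, the opening and the grip force at its end, in the units of the state.
- arm.get_obs(): the state, without advancing time (a new reading comes with each control period).
- eyes.capture(name): name is "scene" or "top" or "wrist"; returns (picture, depth): 420x560x3 uint8, red, green, blue; 420x560 float32, m along the optical axis (not along the pixel's ray), 0 where there is no reading.
- eyes.camera_model(name): a dict with "vertical_fov" (degrees; the focal length in pixels is half the picture's height over the tangent of half this angle, whatever the lens; pixels are square), "cx", "cy" (the principal point, pixels), "rvec" (rotation vector, rad) and "tvec" (3), from world to camera coordinates, as OpenCV has them; the wrist camera has in their place "T_tool_cam" (4x4, takes a point from camera to tool coordinates, whose origin is the TCP and whose axes are the flange's). Camera axes: x right, y down, z forward; pixel columns grow to the right and rows downward; lengths in m; the calibration is good to about 2 mm. A picture is of the moment at which its call begins: read the wrist's pose just before it. camera_model takes no time and is no camera call.
- arm.close_job(): hands the job in; it is judged then, once.
The state is a dict: "t": time; "joints": joint angles; "joint_vel": joint speeds; "effort": joint torques, N m; "tcp_pos": TCP position; "tool_rot": TCP orientation; "contact_force": force on the tool from outside, world axes, zero at the start; "moment": the same for the moment, N m; "width": finger opening in m; "finger_force": force on a finger pad.
Only numpy, scipy, OpenCV 4.12 (cv2) and the standard library are available. Lean on these libraries where they do the work, as an engineer would, in place of code of your own. Each camera call takes 0.05 s, during which the arm holds its last target. There are 200 camera calls.

### The job

The plums are sliced, so make the mandoline safe to put away: turn the black thickness dial on the slicer all the way back to its zero stop, and move the orange blade insert from the drying rack into the empty middle slot of the grey storage caddy, grip tab up. Lower it in rather than letting it drop, until it stands upright on the bottom of the slot, and let go. Leave the other inserts and the little board in the rack where they are.

Things in the scene. Friction and masses are not known exactly. Their poses are not given: they have to be found in the camera images.
- insert: Orange blade insert: flat rigid slab 9 mm thick (x), 100 mm wide (y), 120 mm tall (z), about 90 g. Lower 80 mm: full-width frame with steel blade; above, centred: a grip tab 60 mm wide, 40 mm tall, also 9 mm thick, to pinch across the 9 mm. Origin: centre of its underside. Starts upright on the rack's tray between two wire hoops, may lean slightly. Front and back are alike.
- rack: Fixed white drying rack, tray 170 (x) x 130 (y) mm, floor 10 mm above the table, rim 20 mm. Two pairs of steel wire hoops along y, tops 62 mm above the table, centred at x = -38 and +38 mm, each with a 13 mm gap. The insert stands in one pair, a board in the other (varies). Origin: underside centre. Rack, caddy and slicer stand side by side in any order.
- board: Small wooden board, 10 (x) x 95 (y) x 125 (z) mm, standing upright in the rack's other pair of hoops. Origin: centre of its underside. To be left alone.
- caddy: Fixed grey storage caddy 150 (x) x 124 (y) x 78 mm high with three upright slots side by side, 54 mm apart along its x; each slot is long along y. Origin: underside centre.
- slot (a point): Floor centre of the caddy's empty middle slot, 8 mm above the table, 70 mm below the mouth; axes as the caddy's. The slot is 11.5 mm wide (x), 104 mm long (y), mouth bevelled at 45 degrees by 4 mm all round. A seated insert has its origin here, its x along the slot's x (either way round), and stands 50 mm out of the mouth.
- insert_green: Green insert of the same size and shape as the orange one, standing in the caddy slot at x = -54 mm; 45 mm free space between its face and a seated orange insert. Loose in its slot. To be left alone.
- insert_blue: Blue insert, the same, in the caddy slot at x = +54 mm. To be left alone.
- slicer: Fixed white mandoline lying flat, 310 mm long (x, orange loop handle at -x, steel deck at +x), 115 mm wide, its top 34 mm above the table. Origin: on the table under its middle, 70 mm in +x of the dial's axis.
- dial (a joint): Angle of the black thickness dial, rad; 0 = zero stop (pointer at the red mark, towards the handle), grows clockwise seen from above, up to 3.0. So turn it counter-clockwise seen from above to bring it to zero. Light friction, 0.03 N m, stays where it is left, hard stop at 0.
- dial_grip (a point): On the dial's upright axis, 71 mm above the table, at grip height. The dial has an upright bar 42 mm long (along this point's x, which turns with the dial), 14 mm wide (y), top 78 mm above the table, on a 44 mm disc whose top is 48 mm above the table. A white pointer line is on the -x half of the bar. Pinch across the 14 mm.
There are look-alikes about, which are no part of the job. What is shaped like the caddy but pink or purple is not meant.

How it is judged:
By the outcome, as a careful person would: the job done as asked, in the order asked, and still so for the second after the job is handed in, with the robot touching nothing.
It also fails if it takes over 72 s, if anything falls off the work surface, if the arm or the gripper's body presses on something with over 40 N, if the wrist force passes 120 N, or if a joint passes its speed limit or range.

## Working session

There is one attempt and no reset: what is moved stays moved. The work goes in short steps, Python scripts to look and compute and a tool call to move; the robot and the scene stay as the last step left them, time stands still between calls to the robot, and variables do not carry over. Pictures are saved under pics/ and viewed, at most 10 in all, crops included, and the job is handed in when it is done.

Besides the shell and the picture viewer there is one more tool, called after "Emit:" by a JSON object that holds its "fn" and its "kwargs". arm_command: Moves the arm, as the interface text tells. Its arguments: {"type":"object","properties":{"steps":{"type":"array","items":{"type":"array","items":{"type":"number"}}}},"required":["steps"]}

```bash
mkdir -p pics
cat > h.py <<'E'
import numpy as np, cv2
from cell import arm, eyes
from scipy.spatial.transform import Rotation as R
def cam(name):
    m=eyes.camera_model(name); f=210/np.tan(np.radians(m["vertical_fov"])/2)
    if "rvec" in m:
        r=R.from_rotvec(np.ravel(m["rvec"])).as_matrix(); t=np.ravel(m["tvec"]); return f,m["cx"],m["cy"],r.T,-r.T@t
    o=arm.get_obs(); T=np.array(m["T_tool_cam"]); Rt=R.from_rotvec(o["tool_rot"]).as_matrix()
    return f,m["cx"],m["cy"],Rt@T[:3,:3],Rt@T[:3,3]+np.array(o["tcp_pos"])
def cloud(d,c):
    f,cx,cy,Rm,p=c; v,u=np.mgrid[:420,:560]
    return np.stack([(u-cx)/f*d,(v-cy)/f*d,d],-1)@Rm.T+p
def onplane(uv,z,c):
    f,cx,cy,Rm,p=c; uv=np.atleast_2d(np.asarray(uv,float)); r=np.c_[(uv[:,0]-cx)/f,(uv[:,1]-cy)/f,np.ones(len(uv))]@Rm.T
    return p+r*((z-p[2])/r[:,2])[:,None]
def shot(name,tag):
    c=cam(name); im,d=eyes.capture(name); cv2.imwrite(f"pics/{tag}.png",im[...,::-1]); np.savez(f"pics/{tag}.npz",im=im,d=d,f=c[0],cx=c[1],cy=c[2],R=c[3],p=c[4]); return im,d,c
def load(tag):
    z=np.load(f"pics/{tag}.npz"); return z["im"],z["d"],(float(z["f"]),float(z["cx"]),float(z["cy"]),z["R"],z["p"])
E
python3 - <<'E'
from h import *
for n in("scene","top"): 
    im,d,c=shot(n,n+"0"); print(n,c[4],c[3][:,2],eyes.camera_model(n))
o=arm.get_obs(); print(o, arm.finger_overhang)
a=cv2.imread("pics/scene0.png");b=cv2.imread("pics/top0.png")
E
```

```text
scene [0.85894801 0.70330672 1.18035056] [-0.29724362 -0.46072862 -0.83628665] {'vertical_fov': 42.585653307371295, 'cx': 280.4672549829119, 'cy': 215.82649586890545, 'rvec': array([ 0.77021189,  2.75249097, -0.81528226]), 'tvec': array([ 0.34681326, -0.2271069 ,  1.56646177])}
top [0.20121192 0.09247371 1.2457939 ] [ 0.2285468  -0.00704371 -0.97350745] {'vertical_fov': 51.792081177381974, 'cx': 280.2248988561459, 'cy': 207.1106510536961, 'rvec': array([ 2.03581685, -2.16090132,  0.24347524]), 'tvec': array([0.11234007, 0.47483619, 1.16745465])}
{'t': 0.1, 'joints': array([ 1.23706969,  0.32174919, -0.07011468,  1.45157358,  0.02259214,
        1.3707678 , -0.05689342]), 'joint_vel': array([ 0.00121317, -0.00052741,  0.00021855, -0.00500249, -0.00139967,
       -0.00120741, -0.00095423]), 'effort': array([-3.59899577e-04, -4.94878435e+01, -3.84346889e-01, -3.15215886e+01,
        1.30229324e-02,  7.40459160e-03,  3.29904833e-05]), 'tcp_pos': array([ 0.22136379, -0.61062267,  0.22382256]), 'tool_rot': array([-3.09254053e+00, -5.43421251e-01,  5.80929535e-04]), 'contact_force': array([ 0.60557532,  0.62924463, -0.22059167]), 'moment': array([0.02267136, 0.00070172, 0.01700235]), 'finger_force': 0.0, 'width': 0.08533838724291318} 0.022
```

View pics/top0.png

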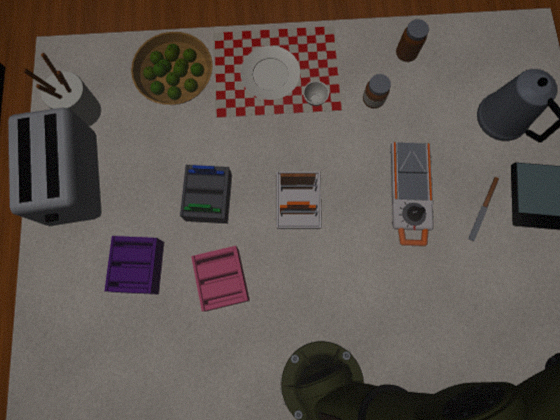

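View pics/scene0.png

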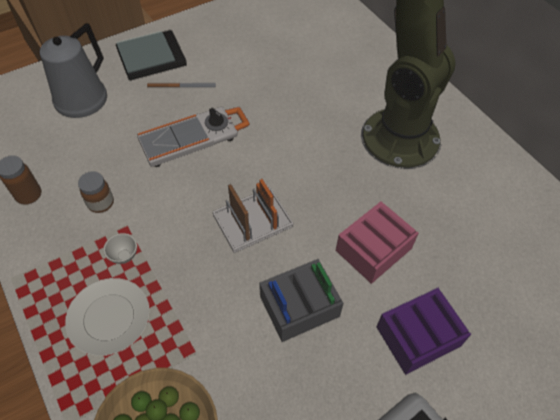

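The top view shows the slicer at about (412,187) with its dial at (413,212). The rack is at (299,200), with the orange insert at (299,206) and the board at (299,182). Three things are caddy-shaped:
- Grey at (206,193), with green and blue inserts. This is the one meant: it is grey and has an empty middle slot.
- Pink at (220,278), a look-alike.
- Purple at (134,265), a look-alike.

I'll confirm this in a crop and take coarse measurements.

Run:
```python
from h import *
im,d,c=load("top0")
cv2.imwrite("pics/crop1.png",cv2.resize(im[130:260,170:450,::-1],None,fx=2.8,fy=2.8,interpolation=cv2.INTER_CUBIC))
P=cloud(d,c); hsv=cv2.cvtColor(im,cv2.COLOR_RGB2HSV); H,S,V=[hsv[...,i].astype(int) for i in range(3)]
v,u=np.mgrid[:420,:560]
def rep(n,m):
    p=P[m]; xy=p[:,:2].astype(np.float32); r=cv2.minAreaRect(xy); print(n,m.sum(),p.mean(0).round(4),"zmax",np.percentile(p[:,2],[5,50,95]).round(3),r)
box=lambda a,b,e,f:(u>a)&(u<b)&(v>e)&(v<f)
rep("orange ins",box(270,330,165,235)&(H<18)&(S>150)&(V>120)&(P[...,2]>.1))
rep("board",box(270,330,165,235)&(P[...,2]>.1)&(v<195))
rep("caddy",box(175,235,160,225)&(P[...,2]>.065)&(P[...,2]<.085))
rep("green",box(175,235,160,225)&(H>40)&(H<80)&(S>120)&(P[...,2]>.1))
rep("blue",box(175,235,160,225)&(H>100)&(H<130)&(S>120)&(P[...,2]>.1))
rep("slicer",box(380,445,135,250)&(P[...,2]>.02)&(P[...,2]<.04))
rep("dial bar",box(390,435,190,235)&(P[...,2]>.065))
rep("dial disc",box(390,435,190,235)&(P[...,2]>.042)&(P[...,2]<.055))
```

```text
orange ins 44 [0.4732 0.0378 0.1288] zmax [0.125 0.129 0.132] ((0.4733291566371918, 0.03781310096383095), (0.0558924525976181, 0.004019313026219606), 87.05353546142578)
board 241 [0.534  0.034  0.1617] zmax [0.102 0.13  0.137] ((0.3758631944656372, 0.03856030851602554), (0.09263292700052261, 0.3536352813243866), 87.52351379394531)
caddy 1833 [0.5308 0.2923 0.0761] zmax [0.071 0.076 0.081] ((0.5353084802627563, 0.2933834195137024), (0.12507350742816925, 0.15203946828842163), 83.21564483642578)
green 75 [0.4811 0.2986 0.1255] zmax [0.115 0.126 0.13 ] ((0.4815957248210907, 0.29960396885871887), (0.06035657972097397, 0.00894993543624878), 84.89661407470703)
blue 76 [0.5829 0.2846 0.1397] zmax [0.114 0.126 0.129] ((0.40944284200668335, 0.18450474739074707), (0.4526013135910034, 0.04971294105052948), 30.11195182800293)
slicer 3469 [ 0.5183 -0.3005  0.0328] zmax [0.027 0.033 0.038] ((0.5073633790016174, -0.3022165894508362), (0.11740726977586746, 0.3086477220058441), 84.22577667236328)
dial bar 91 [ 0.4252 -0.2692  0.1521] zmax [0.069 0.076 1.246] ((0.33131319284439087, -0.1077633649110794), (0.022186001762747765, 0.4770667254924774), 30.350618362426758)
dial disc 125 [ 0.4397 -0.2936  0.0462] zmax [0.043 0.046 0.051] ((0.4422505795955658, -0.2951618731021881), (0.0609399676322937, 0.056142229586839676), 46.261871337890625)
```

View pics/crop1.png

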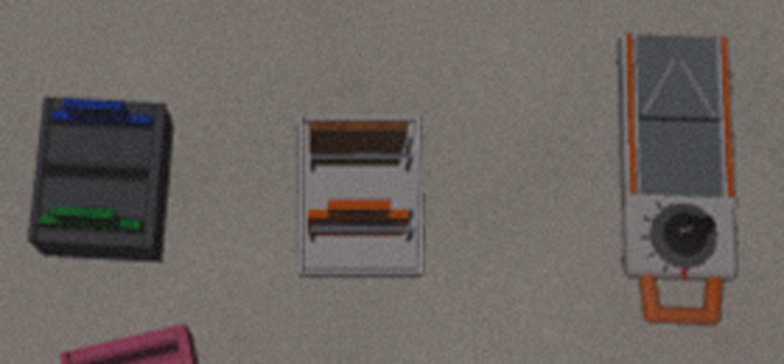

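The crop confirms it: the grey caddy has blue and green in its outer slots and the middle one empty. The orange insert is in the rack's near hoops and the dial bar sits at crop pixel (690,230). Next I'll bring the wrist camera over the dial.

Emit:
{"fn": "arm_command", "kwargs": {"steps": [[0.12,0.18,0.04,0,0,0,1],[0.24,0.36,0.06,0,0,0,1],[0.36,0.54,0.08,0,0,0,1],[0.48,0.72,0.1,0,0,0,1],[0.58,0.88,0.1,0,0,0,1]]}}

```text
t: 0.72
tcp_pos: [0.3935, -0.35, 0.255]
tool_rot: [3.094, 0.543, 0.0]
contact_force: [1.0, 0.1, 0.5]
width: 0.0853
finger_force: 0.0
```

Run:
```python
from h import *
im,d,c=shot("wrist","w1"); print(c, arm.get_obs()["tcp_pos"]); print(eyes.camera_model("wrist"))
```

```text
(np.float64(293.0438538278405), 272.7531251186291, 208.48342004259507, array([[ 3.40441904e-01, -9.00127733e-01, -2.71789210e-01],
       [-9.40265516e-01, -3.25828576e-01, -9.86736927e-02],
       [ 2.62235991e-04,  2.89146682e-01, -9.57284768e-01]]), array([ 0.46208503, -0.32335239,  0.40263582])) [ 0.39972779 -0.34042797  0.25526649]
{'vertical_fov': 71.25200077669747, 'cx': 272.7531251186291, 'cy': 208.48342004259507, 'T_tool_cam': array([[-4.07628217e-04, -9.57243376e-01, -2.89283515e-01,
         7.36192846e-02],
       [ 9.99999820e-01, -2.62946924e-04, -5.39000439e-04,
        -1.56493871e-03],
       [ 4.39888390e-04, -2.89283683e-01,  9.57243311e-01,
        -1.47658227e-01],
       [ 0.00000000e+00,  0.00000000e+00,  0.00000000e+00,
         1.00000000e+00]])}
```

View pics/w1.png

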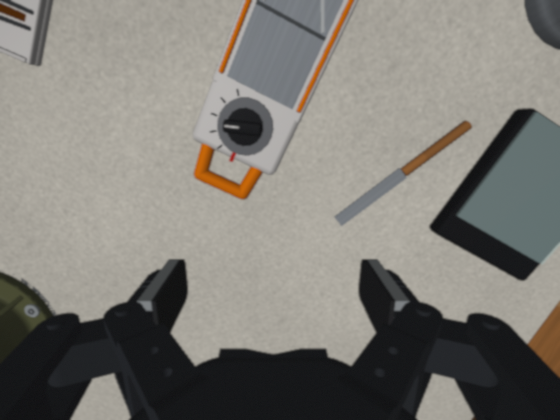

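The wrist view shows the dial at about (245,127), with its pointer line running left to (225,126) and the red zero mark at (233,157). Next I'll measure these.

Run:
```python
from h import *
im,d,c=load("w1"); P=cloud(d,c); v,u=np.mgrid[:420,:560]
b=(abs(u-245)<40)&(abs(v-127)<40)
m=b&(P[...,2]>.07)&(P[...,2]<.09); p=P[m]; r=cv2.minAreaRect(p[:,:2].astype(np.float32)); print("bar",m.sum(),p.mean(0),r)
w,V=np.linalg.eigh(np.cov(p[:,:2].T)); print("bar ang",np.degrees(np.arctan2(V[1,1],V[0,1])),w)
m2=b&(P[...,2]>.043)&(P[...,2]<.053); print("disc",cv2.minEnclosingCircle(P[m2][:,:2].astype(np.float32)),m2.sum())
g=im.min(2).astype(int)
m3=m&(g>110); q=onplane(np.c_[u[m3],v[m3]],.078,c); print("white",m3.sum(),q.mean(0))
hsv=cv2.cvtColor(im,cv2.COLOR_RGB2HSV).astype(int)
m4=b&((hsv[...,0]<6)|(hsv[...,0]>174))&(hsv[...,1]>130); q=onplane(np.c_[u[m4],v[m4]],.034,c); print("red",m4.sum(),q.mean(0))
# slicer orientation via top view deck
m5=(P[...,2]>.028)&(P[...,2]<.04)&(u>150)&(u<370)&(v<200); print("slicer",cv2.minAreaRect(P[m5][:,:2].astype(np.float32)))
```

```text
bar 507 [ 0.44351606 -0.29442106  0.07615947] ((0.4433525502681732, -0.2942146956920624), (0.013995298184454441, 0.04185112565755844), 13.714214324951172)
bar ang 103.68622585772522 [1.58546855e-05 1.37662169e-04]
disc ((0.44332849979400635, -0.29401272535324097), 0.021941976621747017) 632
white 28 [ 0.44092525 -0.28353535  0.078     ]
red 21 [ 0.40409681 -0.29071649  0.034     ]
slicer ((0.48724836111068726, -0.2984478771686554), (0.11498361825942993, 0.26073187589645386), 84.46161651611328)
```

Emit:
{"fn": "arm_command", "kwargs": {"steps": [[0.04,0.04,0,0,0,0.055,1],[0.08,0.09,0,0,0,0.11,1],[0.12,0.13,0,0,0,0.165,1],[0.16,0.177,0,0,0,0.22,1],[0.16,0.177,0,0,0,0.26,1]]}}

```text
t: 1.4
tcp_pos: [0.4414, -0.2971, 0.2543]
tool_rot: [-2.616, -1.737, -0.001]
contact_force: [0.0, -1.3, -0.4]
width: 0.0852
finger_force: 0.0
```

Emit:
{"fn": "arm_command", "kwargs": {"steps": [[0,0,-0.06,0,0,0.055,1],[0,0,-0.13,0,0,0.11,1],[0,0,-0.2,0,0,0.165,1],[0,0,-0.2,0,0,0.205,1],[0,0,-0.2,0,0,0.205,1]]}}

```text
t: 2.02
tcp_pos: [0.4401, -0.2988, 0.1942]
tool_rot: [-1.943, -2.467, -0.0]
contact_force: [0.9, -0.4, -0.2]
width: 0.0854
finger_force: 0.0
```

Run:
```python
from h import *
eyes.capture("wrist")
im,d,c=shot("wrist","w2"); P=cloud(d,c); o=arm.get_obs(); x=R.from_rotvec(o["tool_rot"]).as_matrix(); print(o["tcp_pos"],np.degrees(np.arctan2(x[1,0],x[0,0])),x[:,2],o["joints"])
near=np.hypot(P[...,0]-.4434,P[...,1]+.2942)<.035
m=near&(P[...,2]>.068)&(P[...,2]<.085); p=P[m][:,:2].astype(np.float32); print("bar",m.sum(),cv2.minAreaRect(p),P[m].mean(0))
m=near&(P[...,2]>.043)&(P[...,2]<.053);print("disc",m.sum(),cv2.minEnclosingCircle(P[m][:,:2].astype(np.float32)))
```

```text
[ 0.44048845 -0.29889349  0.19481003] 103.49170093530384 [ 9.99418085e-05 -4.31249921e-05 -9.99999994e-01] [ 0.9140925   0.10900209 -0.39211519  1.77275722  0.0435511   1.26820986
  0.74656878]
bar 635 ((0.4429485499858856, -0.29384294152259827), (0.013493262231349945, 0.04054814577102661), 13.720612525939941) [ 0.44273627 -0.29305914  0.07603391]
disc 779 ((0.44291141629219055, -0.2946120500564575), 0.021985221654176712)
```

Emit:
{"fn": "arm_command", "kwargs": {"steps": [[0.009,0.0155,-0.08,0,0,0.001,1],[0.009,0.0155,-0.18,0,0,0.001,1],[0.009,0.0155,-0.28,0,0,0.001,1],[0.009,0.0155,-0.36,0,0,0.001,1],[0.009,0.0155,-0.39,0,0,0.001,1]]}}

```text
t: 2.75
tcp_pos: [0.4425, -0.2937, 0.0766]
tool_rot: [-1.939, -2.47, -0.0]
contact_force: [-0.2, 0.1, 0.7]
width: 0.086
finger_force: 0.0
```

Emit:
{"fn": "arm_command", "kwargs": {"steps": [[0,0,0,0,0,0,0],[0,0,0,0,0,0,0],[0,0,0,0,0,0,0],[0,0,0,0,0,0,0],[0,0,0,0,0,0,0]]}}

```text
t: 3.38
tcp_pos: [0.4434, -0.2942, 0.078]
tool_rot: [1.938, 2.472, 0.0]
contact_force: [0.1, -0.2, -0.2]
width: -0.0002
finger_force: 0.0
```

The fingers shut on nothing, so I'll look at why.

Run:
```python
from h import *
im,d,c=shot("wrist","w3"); P=cloud(d,c); print({k:v for k,v in arm.get_obs().items() if k in("width","finger_force","tcp_pos","t")})
s,sd,sc=shot("scene","s3"); a=im[170:420,140:420,::-1]; b=cv2.resize(s[70:190,120:300,::-1],None,fx=2.2,fy=2.2)
h=264; a=cv2.resize(a,(300,h)); cv2.imwrite("pics/c3.png",np.hstack([a,b[:h]]))
```

```text
{'t': 3.425, 'tcp_pos': array([ 0.44328704, -0.29414316,  0.07793582]), 'finger_force': 0.0, 'width': -0.00015355131192693053}
```

View pics/c3.png

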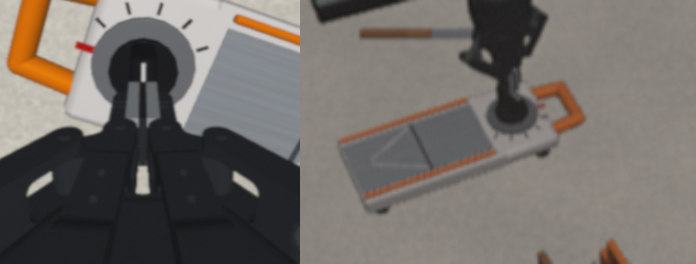

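Run:
```python
from h import *
im,d,c=load("w3"); P=cloud(d,c)
cv2.imwrite("pics/c4.png",cv2.resize(im[190:360,200:350,::-1],None,fx=3.5,fy=3.5,interpolation=cv2.INTER_CUBIC))
# depth profile across jaws in tool frame
o=arm.get_obs(); Rt=R.from_rotvec(o["tool_rot"]).as_matrix(); Q=(P-o["tcp_pos"])@Rt
for v in range(225,300,10): print(v,[(int(u),round(Q[v,u,1]*1000),round(P[v,u,2]*1000)) for u in range(236,312,6)])
```

```text
225 [(236, -25, 38), (242, -21, 39), (248, -16, 47), (254, -12, 47), (260, -8, 46), (266, -4, 74), (272, -1, 74), (278, 3, 75), (284, 6, 72), (290, 11, 46), (296, 15, 47), (302, 19, 45), (308, 24, 38)]
235 [(236, -25, 38), (242, -20, 45), (248, -16, 47), (254, -12, 47), (260, -9, 46), (266, -4, 77), (272, -1, 77), (278, 3, 78), (284, 6, 76), (290, 11, 46), (296, 15, 47), (302, 19, 47), (308, 24, 39)]
245 [(236, -26, 39), (242, -21, 44), (248, -17, 47), (254, -13, 46), (260, -9, 47), (266, -4, 77), (272, -1, 77), (278, 3, 76), (284, 6, 76), (290, 11, 47), (296, 15, 48), (302, 19, 47), (308, 24, 38)]
255 [(236, -26, 39), (242, -22, 39), (248, -17, 46), (254, -13, 46), (260, -6, 97), (266, -3, 96), (272, -1, 97), (278, 2, 96), (284, 5, 96), (290, 11, 47), (296, 15, 47), (302, 20, 38), (308, 25, 38)]
265 [(236, -27, 33), (242, -22, 39), (248, -12, 99), (254, -9, 99), (260, -6, 108), (266, -3, 107), (272, 0, 107), (278, 2, 106), (284, 5, 107), (290, 8, 99), (296, 11, 99), (302, 21, 38), (308, 26, 32)]
275 [(236, -28, 32), (242, -23, 32), (248, -11, 108), (254, -9, 109), (260, -6, 115), (266, -3, 116), (272, 0, 116), (278, 2, 115), (284, 5, 116), (290, 8, 108), (296, 10, 108), (302, 13, 109), (308, 26, 33)]
285 [(236, -27, 34), (242, -12, 125), (248, -10, 127), (254, -7, 127), (260, -5, 125), (266, -3, 121), (272, 0, 121), (278, 2, 121), (284, 4, 125), (290, 6, 127), (296, 9, 127), (302, 11, 123), (308, 26, 32)]
295 [(236, -14, 132), (242, -12, 130), (248, -9, 132), (254, -7, 132), (260, -5, 132), (266, -3, 132), (272, 0, 120), (278, 2, 130), (284, 4, 131), (290, 6, 132), (296, 8, 132), (302, 11, 131), (308, 13, 132)]
```

View pics/c4.png

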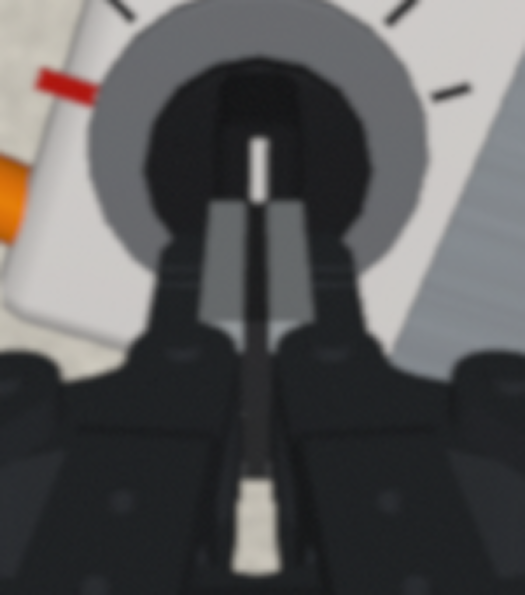

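Run:
```python
from h import *
im,d,c=load("w3"); P=cloud(d,c); o=arm.get_obs(); Rt=R.from_rotvec(o["tool_rot"]).as_matrix(); Q=(P-o["tcp_pos"])@Rt*1000
for v in range(240,290,4): print(v,Q[v,260].round(),Q[v,285].round(), d[v,260].round(4))
z=eyes.camera_model("wrist")["T_tool_cam"]
im,d,c=load("w2"); T=np.array(z); v,u=np.mgrid[:420,:560]; C=np.stack([(u-c[1])/c[0]*d,(v-c[2])/c[0]*d,d],-1)@T[:3,:3].T+T[:3,3]
for v in range(250,330,6): print(v,(C[v,175]*1000).round(),(C[v,370]*1000).round())
print(d.min(), {k:x for k,x in arm.__dict__.items()} if hasattr(arm,'__dict__') else '')
```

```text
240 [-0. -9. 31.] [11.  7.  4.] 0.1925
244 [-4. -9. 32.] [9. 7. 3.] 0.1947
248 [ 13.  -7. -10.] [ 13.   6. -11.] 0.1498
252 [ 13.  -6. -15.] [ 13.   6. -15.] 0.1452
256 [ 13.  -6. -20.] [ 12.   6. -19.] 0.1401
260 [ 13.  -6. -24.] [ 12.   6. -23.] 0.1364
264 [ 13.  -6. -28.] [ 13.   5. -28.] 0.1326
268 [ 13.  -6. -32.] [ 12.   5. -31.] 0.1294
272 [ 13.  -6. -35.] [ 13.   5. -35.] 0.1259
276 [ 12.  -6. -38.] [ 13.   5. -38.] 0.1233
280 [ 13.  -5. -42.] [ 12.   5. -41.] 0.1198
284 [ 14.  -5. -46.] [ 13.   5. -46.] 0.115
288 [ 14.  -5. -49.] [ 13.   5. -49.] 0.1121
250 [ -84. -125.  196.] [-67. 111. 160.]
256 [ -92. -126.  196.] [-75. 112. 161.]
262 [ 12. -45. -25.] [ 12.  45. -24.]
268 [ 13. -43. -32.] [ 12.  43. -31.]
274 [ 11. -43. -33.] [ 11.  42. -33.]
280 [  8. -43. -33.] [  8.  42. -34.]
286 [  5. -43. -34.] [  6.  42. -35.]
292 [  3. -43. -36.] [  3.  43. -35.]
298 [  1. -43. -36.] [  0.  43. -36.]
304 [ -2. -43. -37.] [ -2.  42. -37.]
310 [ -5. -43. -37.] [ -5.  42. -37.]
316 [ -7. -43. -39.] [ -7.  42. -38.]
322 [-192. -136.  196.] [-193.  135.  196.]
328 [-204. -137.  197.] [-202.  135.  195.]
0.0 {}
```

The depth of the finger pixels puts the shut tips about 8 mm behind the reported TCP, and the open tips about 22 mm behind. The stated figure is 22 mm ahead, so the real tips are about 30 mm higher than described and the fingers closed just above the bar. I'll work from the measured tip: open, go 28 mm lower, then grip again.

Emit:
{"fn": "arm_command", "kwargs": {"steps": [[0,0,0,0,0,0,1],[0,0,0,0,0,0,1],[0,0,0,0,0,0,1],[0,0,0,0,0,0,1],[0,0,0,0,0,0,1]]}}

```text
t: 4.1
tcp_pos: [0.4433, -0.2941, 0.0778]
tool_rot: [1.938, 2.472, 0.0]
contact_force: [-0.6, -0.0, -0.5]
width: 0.0856
finger_force: 0.0
```

Emit:
{"fn": "arm_command", "kwargs": {"steps": [[0,0,-0.025,0,0,0,1],[0,0,-0.05,0,0,0,1],[0,0,-0.075,0,0,0,1],[0,0,-0.093,0,0,0,1],[0,0,-0.093,0,0,0,1]]}}

```text
t: 4.72
tcp_pos: [0.4429, -0.2938, 0.0492]
tool_rot: [-1.937, -2.472, -0.0]
contact_force: [0.8, 0.1, 0.3]
width: 0.0854
finger_force: 0.0
```

Emit:
{"fn": "arm_command", "kwargs": {"steps": [[0,0,0,0,0,0,0],[0,0,0,0,0,0,0],[0,0,0,0,0,0,0],[0,0,0,0,0,0,0],[0,0,0,0,0,0,0]]}}

```text
t: 5.35
tcp_pos: [0.4437, -0.294, 0.0502]
tool_rot: [1.938, 2.472, 0.0]
contact_force: [0.7, 0.3, 2.2]
width: 0.0124
finger_force: 59.8
```

Gripped at 60 N. Now I'll turn it counter-clockwise by about 71° plus a small overtravel.

Emit:
{"fn": "arm_command", "kwargs": {"steps": [[0,0,0,0,0,0.05,0],[0,0,0,0,0,0.1,0],[0,0,0,0,0,0.15,0],[0,0,0,0,0,0.2,0],[0,0,0,0,0,0.25,0]]}}

```text
t: 5.98
tcp_pos: [0.4424, -0.295, 0.0502]
tool_rot: [-0.838, -3.027, 0.002]
contact_force: [-2.4, -1.7, 2.9]
width: 0.0128
finger_force: 60.1
```

Emit:
{"fn": "arm_command", "kwargs": {"steps": [[0,0,0,0,0,0.05,0],[0,0,0,0,0,0.1,0],[0,0,0,0,0,0.13,0],[0,0,0,0,0,0.14,0],[0,0,0,0,0,0.14,0]]}}

```text
t: 6.6
tcp_pos: [0.4422, -0.2958, 0.0502]
tool_rot: [-0.167, -3.136, 0.003]
contact_force: [-3.6, -4.2, 4.6]
width: 0.0128
finger_force: 60.2
```

Run:
```python
from h import *
o=arm.get_obs(); x=R.from_rotvec(o["tool_rot"]).as_matrix(); print(o["tcp_pos"],np.degrees(np.arctan2(x[1,0],x[0,0])),o["moment"],o["contact_force"],o["joints"][6])
```

```text
[ 0.44215021 -0.29580958  0.05019791] 173.8965551421939 [-0.78420697  0.94645455  0.07824826] [-3.61879839 -4.24524987  4.55593956] 1.8625146092112754
```

Emit:
{"fn": "arm_command", "kwargs": {"steps": [[0,0,0,0,0,0.01,0],[0,0,0,0,0,0.02,0],[0,0,0,0,0,0.025,0],[0,0,0,0,0,0.025,0],[0,0,0,0,0,0.025,0]]}}

```text
t: 7.22
tcp_pos: [0.4422, -0.2958, 0.0503]
tool_rot: [-0.054, -3.141, 0.001]
contact_force: [-3.0, -2.6, 5.5]
width: 0.0129
finger_force: 74.9
```

Run:
```python
from h import *
o=arm.get_obs(); x=R.from_rotvec(o["tool_rot"]).as_matrix(); print(o["tcp_pos"],np.degrees(np.arctan2(x[1,0],x[0,0])),o["moment"],o["contact_force"],o["joints"][6])
```

```text
[ 0.44220973 -0.29582922  0.05027169] 178.01858505387227 [-0.60744697  0.83167232 -1.71292632] [-3.04481582 -2.59946798  5.48190401] 1.9337935464854532
```

The twist moment rose to 1.7 N m, so the dial is on its stop. I'll release, rise and check.

Emit:
{"fn": "arm_command", "kwargs": {"steps": [[0,0,0,0,0,-0.015,0],[0,0,0,0,0,-0.015,1],[0,0,0,0,0,-0.015,1],[0,0,0,0,0,-0.015,1],[0,0,0,0,0,-0.015,1]]}}

```text
t: 7.85
tcp_pos: [0.4435, -0.2936, 0.0498]
tool_rot: [0.114, 3.139, 0.001]
contact_force: [-0.5, 0.3, -0.5]
width: 0.0835
finger_force: 0.0
```

Emit:
{"fn": "arm_command", "kwargs": {"steps": [[0,0,0.12,0,0,0,1],[0,0,0.25,0,0,0,1],[0,0,0.4,0,0,-0.03,1],[0,0,0.5,0,0,-0.08,1],[0,0,0.5,0,0,-0.12,1]]}}

```text
t: 8.48
tcp_pos: [0.445, -0.2948, 0.203]
tool_rot: [0.706, 3.056, -0.004]
contact_force: [-0.2, -0.5, 0.2]
width: 0.0854
finger_force: 0.0
```

Run:
```python
from h import *
eyes.capture("wrist")
im,d,c=shot("wrist","w5"); P=cloud(d,c); print(arm.get_obs()["tcp_pos"])
near=np.hypot(P[...,0]-.4434,P[...,1]+.2942)<.035
m=near&(P[...,2]>.068)&(P[...,2]<.085); p=P[m][:,:2].astype(np.float32); print("bar",m.sum(),cv2.minAreaRect(p),P[m].mean(0))
v,u=np.nonzero(m&(im.min(2)>110)); print("white",onplane(np.c_[u,v],.078,c).mean(0))
H=cv2.cvtColor(im,cv2.COLOR_RGB2HSV).astype(int)
near=np.hypot(P[...,0]-.4434,P[...,1]+.2942)<.05
v,u=np.nonzero(near&((H[...,0]<6)|(H[...,0]>174))&(H[...,1]>130)); print("red",onplane(np.c_[u,v],.034,c).mean(0))
m5=(P[...,2]>.028)&(P[...,2]<.04)&(np.hypot(P[...,0]-.51,P[...,1]+.3)<.2); print("slicer",cv2.minAreaRect(P[m5][:,:2].astype(np.float32)))
```

```text
[ 0.44355671 -0.29406745  0.20046307]
bar 613 ((0.44311511516571045, -0.29473820328712463), (0.014172984287142754, 0.04152379184961319), 84.27794647216797) [ 0.44194753 -0.29419219  0.07579786]
white [ 0.43290261 -0.29349101  0.078     ]
red [ 0.40334707 -0.29060041  0.034     ]
slicer ((0.509293258190155, -0.3012421131134033), (0.11478773504495621, 0.3049093186855316), 84.46476745605469)
```

The bar is at 174.3° and the slicer axis at 174.5°, so the dial is at zero. On to the rack.

Emit:
{"fn": "arm_command", "kwargs": {"steps": [[0.02,0.13,0.05,0,0,-0.05,1],[0.04,0.27,0.1,0,0,-0.1,1],[0.06,0.41,0.1,0,0,-0.15,1],[0.08,0.55,0.1,0,0,-0.2,1],[0.09,0.69,0.1,0,0,-0.25,1]]}}

```text
t: 9.2
tcp_pos: [0.47, -0.0854, 0.2293]
tool_rot: [-1.822, -2.559, 0.0]
contact_force: [0.1, 0.4, -0.1]
width: 0.0854
finger_force: 0.0
```

Emit:
{"fn": "arm_command", "kwargs": {"steps": [[0,0.11,0,0,0,-0.05,1],[0,0.22,0,0,0,-0.1,1],[0,0.33,0,0,0,-0.122,1],[0,0.4,0,0,0,-0.122,1],[0,0.4,0,0,0,-0.122,1]]}}

```text
t: 9.82
tcp_pos: [0.4698, 0.0346, 0.2295]
tool_rot: [-2.267, -2.174, 0.001]
contact_force: [-0.2, 0.0, 1.2]
width: 0.0849
finger_force: 0.0
```

Run:
```python
from h import *
eyes.capture("wrist")
im,d,c=shot("wrist","w6"); P=cloud(d,c); o=arm.get_obs(); x=R.from_rotvec(o["tool_rot"]).as_matrix(); print(o["tcp_pos"],np.degrees(np.arctan2(x[1,0],x[0,0])),o["joints"].round(2))
H=cv2.cvtColor(im,cv2.COLOR_RGB2HSV).astype(int); near=(abs(P[...,0]-.473)<.04)&(abs(P[...,1]-.038)<.07)
org=near&(H[...,0]<20)&(H[...,1]>140)
for lo,hi in((.122,.14),(.082,.096),(.1,.12)):
    m=org&(P[...,2]>lo)&(P[...,2]<hi)
    if m.sum()>5: print(lo,m.sum(),P[m].mean(0),cv2.minAreaRect(P[m][:,:2].astype(np.float32)))
```

```text
[0.47004219 0.03193643 0.22946325] 87.29479875970983 [ 0.76 -0.05 -0.85  1.84 -0.04  1.33 -0.12]
0.122 617 [0.47412703 0.04006578 0.12835901] ((0.47398704290390015, 0.03819230571389198), (0.059838950634002686, 0.008192903362214565), 86.59060668945312)
0.082 181 [0.47599392 0.07011895 0.08866684] ((0.47411680221557617, 0.03872907906770706), (0.0977228581905365, 0.007420389447361231), 86.40504455566406)
0.1 22 [0.47561283 0.06792952 0.11205647] ((0.47583889961242676, 0.06789352744817734), (0.0004014722362626344, 0.006291031837463379), 85.0447998046875)
```

View pics/w6.png

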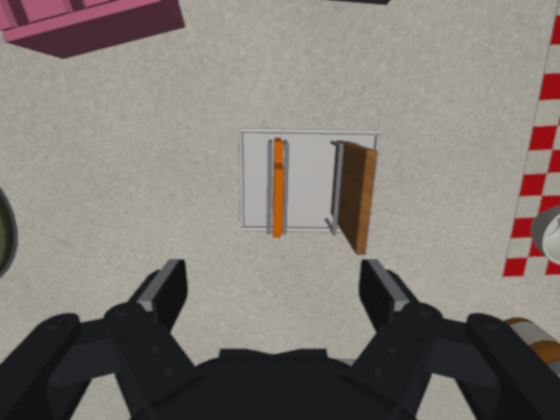

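The wrist view shows the insert edge-on at (278,188), nearly upright. The board is at (357,195), so I'll open only partly for the descent to keep clear of it.

Emit:
{"fn": "arm_command", "kwargs": {"steps": [[0.013,0.021,-0.03,0,0,-0.0045,0.45],[0.013,0.021,-0.08,0,0,-0.0045,0.45],[0.013,0.021,-0.15,0,0,-0.0045,0.45],[0.013,0.021,-0.23,0,0,-0.0045,0.45],[0.013,0.021,-0.28,0,0,-0.0045,0.45]]}}

```text
t: 10.55
tcp_pos: [0.4731, 0.0381, 0.144]
tool_rot: [-2.289, -2.15, 0.003]
contact_force: [0.6, 0.5, 0.7]
width: 0.0383
finger_force: 0.0
```

Emit:
{"fn": "arm_command", "kwargs": {"steps": [[0,0,-0.05,0,0,0,0.45],[0,0,-0.1,0,0,0,0.45],[0,0,-0.15,0,0,0,0.45],[0,0,-0.19,0,0,0,0.45],[0,0,-0.198,0,0,0,0.45]]}}

```text
t: 11.18
tcp_pos: [0.4736, 0.0393, 0.0855]
tool_rot: [-2.288, -2.151, 0.001]
contact_force: [0.1, -0.8, -0.2]
width: 0.0382
finger_force: 0.0
```

Emit:
{"fn": "arm_command", "kwargs": {"steps": [[0,0,0,0,0,0,0.45],[0,0,0,0,0,0,0],[0,0,0,0,0,0,0],[0,0,0,0,0,0,0],[0,0,0,0,0,0,0]]}}

```text
t: 11.8
tcp_pos: [0.4748, 0.0392, 0.0871]
tool_rot: [2.289, 2.15, 0.001]
contact_force: [0.3, -0.2, 4.0]
width: 0.0081
finger_force: 59.0
```

Gripped. Lifting it straight up.

Emit:
{"fn": "arm_command", "kwargs": {"steps": [[0,0,0.05,0,0,0,0],[0,0,0.13,0,0,0,0],[0,0,0.22,0,0,0,0],[0,0,0.31,0,0,0,0],[0,0,0.38,0,0,0,0]]}}

```text
t: 12.42
tcp_pos: [0.474, 0.0395, 0.2021]
tool_rot: [2.289, 2.151, 0.0]
contact_force: [-0.8, 0.4, -1.1]
width: 0.0083
finger_force: 58.8
```

Emit:
{"fn": "arm_command", "kwargs": {"steps": [[0,0,0.06,0,0,0,0],[0,0.05,0.12,0,0,0,0],[0,0.12,0.2,0,0,0,0],[0,0.19,0.24,0,0,0,0],[0,0.26,0.24,0,0,0,0]]}}

```text
t: 13.05
tcp_pos: [0.4743, 0.1194, 0.274]
tool_rot: [2.288, 2.152, 0.003]
contact_force: [0.7, -0.4, -1.0]
width: 0.0082
finger_force: 58.8
```

Run:
```python
from h import *
eyes.capture("wrist")
im,d,c=shot("wrist","w7"); P=cloud(d,c); o=arm.get_obs(); x=R.from_rotvec(o["tool_rot"]).as_matrix(); print(o["tcp_pos"],np.degrees(np.arctan2(x[1,0],x[0,0])),o["joints"].round(2))
H=cv2.cvtColor(im,cv2.COLOR_RGB2HSV).astype(int); Q=(P-o["tcp_pos"])@x
org=(H[...,0]<20)&(H[...,1]>140)&(abs(Q[...,1])<.03)&(abs(Q[...,0])<.07)
print(org.sum())
for v in range(150,420,10):
    u=np.nonzero(org[v])[0]
    if len(u): print(v,u.min(),u.max(),(Q[v,u[len(u)//2]]*1000).round())
near=(np.hypot(P[...,0]-.535,P[...,1]-.293)<.13)
m=near&(P[...,2]>.072)&(P[...,2]<.084); print("caddy",m.sum(),cv2.minAreaRect(P[m][:,:2].astype(np.float32)))
```

```text
[0.47341041 0.12121477 0.27313134] 86.77126083109742 [ 0.69 -0.02 -0.96  1.74 -0.02  1.42 -0.33]
3645
160 268 277 [50. -0. 56.]
170 267 279 [50. -1. 13.]
180 265 280 [48. -1. -2.]
190 265 280 [43. -1. -3.]
200 265 280 [37. -1. -1.]
210 266 280 [32. -1. -3.]
220 266 280 [ 30.  -1. -14.]
230 265 281 [ 31.  -1. -28.]
240 264 282 [ 30.  -1. -39.]
250 262 283 [ 28.  -1. -42.]
260 262 284 [ 23.  -1. -42.]
270 262 284 [ 19.  -1. -42.]
280 262 284 [ 14.  -1. -42.]
290 262 283 [  9.  -1. -42.]
300 262 283 [  5.  -1. -42.]
310 263 283 [  0.  -1. -42.]
320 263 283 [ -5.  -1. -42.]
330 264 282 [-10.  -1. -43.]
340 264 281 [-16.  -1. -42.]
350 264 281 [-21.  -1. -42.]
caddy 9032 ((0.5341774225234985, 0.2747074365615845), (0.08293281495571136, 0.1504417061805725), 83.33589172363281)
```

View pics/w7.png

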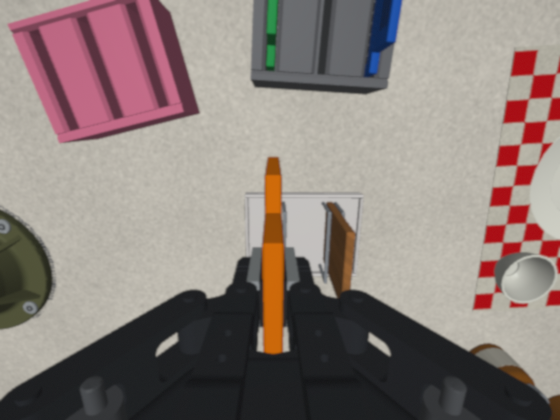

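The insert is held upright and centred: frame edge at tool x = +50 mm, top at -42 mm and bottom at about +78 mm. I'll move closer and measure the caddy and slot.

Emit:
{"fn": "arm_command", "kwargs": {"steps": [[0.05,0.05,0,0,0,-0.005,0],[0.1,0.11,0,0,0,-0.01,0],[0.15,0.17,0,0,0,-0.015,0],[0.2,0.23,0,0,0,-0.019,0],[0.2,0.23,0,0,0,-0.019,0]]}}

```text
t: 13.78
tcp_pos: [0.534, 0.1871, 0.2718]
tool_rot: [-2.348, -2.083, 0.001]
contact_force: [-0.1, -0.3, -1.1]
width: 0.0086
finger_force: 58.8
```

```bash
cat > slot.py <<'E'
from h import *
import sys
eyes.capture("wrist")
im,d,c=shot("wrist",sys.argv[1]); P=cloud(d,c); o=arm.get_obs(); x=R.from_rotvec(o["tool_rot"]).as_matrix(); print(o["tcp_pos"],np.degrees(np.arctan2(x[1,0],x[0,0])),o["joints"].round(2),x[:,2].round(4))
H=cv2.cvtColor(im,cv2.COLOR_RGB2HSV).astype(int)
near=(np.hypot(P[...,0]-.535,P[...,1]-.293)<.12)
m=near&(P[...,2]>.07)&(P[...,2]<.085)&(H[...,1]<90); r=cv2.minAreaRect(P[m][:,:2].astype(np.float32)); print("caddy",m.sum(),r)
v,u=np.nonzero(m); rp=cv2.minAreaRect(onplane(np.c_[u,v],.078,c)[:,:2].astype(np.float32)); print("plane",rp)
a=np.radians(-6.7); e=np.array([np.cos(a),np.sin(a)]); n=np.array([-e[1],e[0]]); ctr=np.array([.535,.2934])
L=np.stack([(P[...,:2]-ctr)@e,(P[...,:2]-ctr)@n],-1)
# middle slot: deep pixels within caddy
s=(abs(L[...,0])<.018)&(abs(L[...,1])<.06)&(P[...,2]<.074)&(P[...,2]>0)
q=L[s]*1000; print("slot px",s.sum(),np.percentile(q,[2,50,98],axis=0).round(1) if s.sum() else "")
for lo in range(-60,60,12):
    t=s&(L[...,1]*1000>lo)&(L[...,1]*1000<lo+12)
    w=(abs(L[...,0])<.018)&(L[...,1]*1000>lo)&(L[...,1]*1000<lo+12)&(P[...,2]>.074)&(P[...,2]<.085)
    lx=L[w][:,0]*1000; print(lo,t.sum(),"top edges",lx[lx<0].max() if (lx<0).any() else None, lx[lx>0].min() if (lx>0).any() else None)
for nme,lo,hi in(("green",40,85),("blue",100,130)):
    m=near&(H[...,0]>lo)&(H[...,0]<hi)&(H[...,1]>110)&(P[...,2]>.12)
    if m.sum()>20: print(nme,m.sum(),cv2.minAreaRect(P[m][:,:2].astype(np.float32)))
E
python3 slot.py w8
```

```text
[0.53366492 0.18557162 0.27204896] 83.0331565646495 [ 0.49  0.25 -1.02  1.57  0.21  1.45 -0.66] [-1.5e-03 -6.0e-04 -1.0e+00]
caddy 12612 ((0.5363448858261108, 0.29576507210731506), (0.12457022070884705, 0.15049904584884644), 83.38217163085938)
plane ((0.5364096760749817, 0.29523730278015137), (0.12349095940589905, 0.14932432770729065), 83.24050903320312)
slot px 1425 [[ -7.  -50.2]
 [ -0.6  10.3]
 [  8.6  55.4]]
-60 83 top edges -0.012972092935285283 0.005849779257966632
-48 122 top edges -6.511828035686 6.929947061547883
-36 127 top edges -5.2737512946893315 8.147043292777152
-24 135 top edges -5.173988900228174 8.21387072868511
-12 122 top edges -5.915282560176227 8.291366918413122
0 139 top edges -4.802261493650479 7.288652932495135
12 138 top edges -4.484755708312945 8.423468915988435
24 140 top edges -5.179402474443557 7.445828148600711
36 153 top edges -5.006208720035857 7.502262841267861
48 266 top edges -0.5761946951017786 0.3550775759051156
green 709 ((0.49717068672180176, 0.2838394343852997), (0.04487517103552818, 0.09110874682664871), 36.628963470458984)
blue 735 ((0.5816644430160522, 0.2793548107147217), (0.0785399079322815, 0.037533238530159), 50.96829605102539)
```

View pics/w8.png

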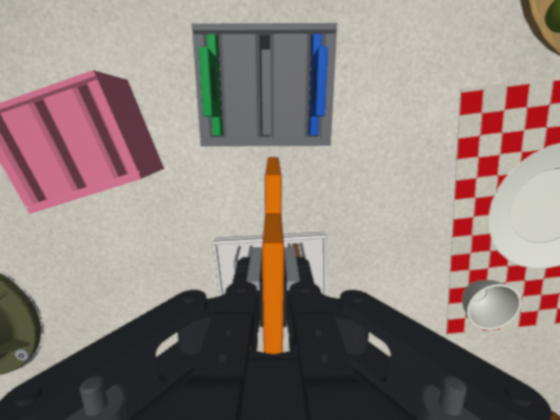

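The wrist view shows the grey caddy's empty slot at about (266,85), clear of green (208,85) and blue (318,85). The slot centre is at (0.5364, 0.2955) with yaw -6.6°. I'll move above it.

Emit:
{"fn": "arm_command", "kwargs": {"steps": [[0.004,0.08,0,0,0,0.002,0],[0.008,0.18,0,0,0,0.002,0],[0.014,0.28,-0.05,0,0,0.002,0],[0.014,0.366,-0.1,0,0,0.002,0],[0.014,0.366,-0.14,0,0,0.002,0]]}}

```text
t: 14.5
tcp_pos: [0.537, 0.2971, 0.23]
tool_rot: [-2.343, -2.093, 0.001]
contact_force: [0.6, -0.5, -0.4]
width: 0.0081
finger_force: 58.8
```

```bash
python3 slot.py w9
python3 - <<'E'
from h import *
im,d,c=load("w9"); o=arm.get_obs(); x=R.from_rotvec(o["tool_rot"]).as_matrix(); P=cloud(d,c); Q=(P-o["tcp_pos"])@x
H=cv2.cvtColor(im,cv2.COLOR_RGB2HSV).astype(int)
org=(H[...,0]<20)&(H[...,1]>140)&(abs(Q[...,1])<.02)&(abs(Q[...,0])<.07)&(d>0)
for a,b in((.0,.06),(-.01,.0),(-.035,-.012),(-.05,-.04)):
    m=org&(Q[...,2]>a)&(Q[...,2]<b)
    if m.sum(): print(a,m.sum(),(Q[m].min(0)*1000).round(1),(Q[m].max(0)*1000).round(1),(Q[m].mean(0)*1000).round(1))
E
```

```text
[0.53787983 0.29389387 0.22905011] 83.32956278418541 [ 0.23  0.4  -1.01  1.51  0.34  1.42 -0.91] [-0.0018 -0.003  -1.    ]
caddy 11169 ((0.5363544225692749, 0.29513245820999146), (0.12469104677438736, 0.15038946270942688), 83.25741577148438)
plane ((0.5364454984664917, 0.29585421085357666), (0.12356127798557281, 0.1492423266172409), 83.26933288574219)
slot px 267 [[-16.   30.3]
 [  1.9  44.3]
 [ 15.4  56.2]]
-60 4 top edges -12.075239190794862 13.2606476533935
-48 0 top edges -10.872604615281015 12.012021480507446
-36 0 top edges -9.661705138912247 10.764226909300804
-24 0 top edges -9.572361320901566 9.653076202018449
-12 0 top edges -9.486121864295246 10.521362187068979
0 0 top edges -9.435369536000582 10.390768799442077
12 0 top edges -8.321459205769122 9.25269426771178
24 36 top edges -7.207234509358791 8.1354120038684
36 139 top edges -5.165683831323045 7.031526475723818
48 88 top edges -0.09900948594180727 0.8914813770673148
green 700 ((0.5002740621566772, 0.3286101222038269), (0.1180063933134079, 0.03207726776599884), 57.63154602050781)
blue 726 ((0.579945981502533, 0.31920406222343445), (0.03277239948511124, 0.11815664172172546), 18.784584045410156)
0.0 345 [29.6 -5.8  0. ] [49.8  2.7 58.6] [45.8 -1.5 15.2]
-0.01 595 [ 28.8  -5.7 -10. ] [49.5  2.6 -0. ] [38.  -1.7 -1.5]
-0.035 344 [ 12.6  -6.8 -35. ] [ 30.2   3.7 -12. ] [ 28.7  -1.5 -24.6]
-0.05 1898 [-23.8  -6.1 -43. ] [ 30.   3. -40.] [  5.   -1.6 -40.7]
```

Aligned within about 1 mm. Lowering to the slot mouth, then going in slowly.

Emit:
{"fn": "arm_command", "kwargs": {"steps": [[0,0.005,-0.06,0,0,0,0],[0,0.005,-0.12,0,0,0,0],[0,0.005,-0.17,0,0,0,0],[0,0.005,-0.21,0,0,0,0],[0,0.005,-0.22,0,0,0,0]]}}

```text
t: 15.22
tcp_pos: [0.5379, 0.2972, 0.1633]
tool_rot: [-2.346, -2.089, 0.002]
contact_force: [0.1, 0.7, -1.3]
width: 0.0085
finger_force: 58.8
```

Emit:
{"fn": "arm_command", "kwargs": {"steps": [[0,0,-0.012,0,0,0,0],[0,0,-0.024,0,0,0,0],[0,0,-0.036,0,0,0,0],[0,0,-0.048,0,0,0,0],[0,0,-0.06,0,0,0,0]]}}

```text
t: 15.85
tcp_pos: [0.5384, 0.2975, 0.1463]
tool_rot: [2.346, 2.089, 0.0]
contact_force: [-0.1, 0.2, -1.0]
width: 0.0082
finger_force: 58.8
```

It has entered the slot without contact. Trimming y by 2 mm and continuing.

Emit:
{"fn": "arm_command", "kwargs": {"steps": [[-0.001,-0.006,-0.01,0,0,0,0],[-0.001,-0.006,-0.03,0,0,0,0],[-0.001,-0.006,-0.05,0,0,0,0],[-0.001,-0.006,-0.07,0,0,0,0],[-0.001,-0.006,-0.09,0,0,0,0]]}}

```text
t: 16.48
tcp_pos: [0.538, 0.2957, 0.119]
tool_rot: [2.346, 2.089, -0.0]
contact_force: [-0.4, -0.2, -1.1]
width: 0.0085
finger_force: 58.8
```

Emit:
{"fn": "arm_command", "kwargs": {"steps": [[0,0,-0.02,0,0,0,0],[0,0,-0.04,0,0,0,0],[0,0,-0.06,0,0,0,0],[0,0,-0.075,0,0,0,0],[0,0,-0.085,0,0,0,0]]}}

```text
t: 17.1
tcp_pos: [0.538, 0.2957, 0.0937]
tool_rot: [2.346, 2.089, -0.0]
contact_force: [-0.8, -0.3, -1.3]
width: 0.0084
finger_force: 58.8
```

Emit:
{"fn": "arm_command", "kwargs": {"steps": [[0,0,-0.006,0,0,0,0],[0,0,-0.012,0,0,0,0],[0,0,-0.018,0,0,0,0],[0,0,-0.023,0,0,0,0],[0,0,-0.023,0,0,0,0]]}}

```text
t: 17.73
tcp_pos: [0.538, 0.2957, 0.0869]
tool_rot: [2.346, 2.089, -0.0]
contact_force: [0.1, -0.1, -0.6]
width: 0.0081
finger_force: 58.8
```

Emit:
{"fn": "arm_command", "kwargs": {"steps": [[0,0,-0.002,0,0,0,0],[0,0,-0.004,0,0,0,0],[0,0,-0.006,0,0,0,0],[0,0,-0.008,0,0,0,0],[0,0,-0.008,0,0,0,0]]}}

```text
t: 18.35
tcp_pos: [0.5382, 0.2957, 0.0851]
tool_rot: [2.346, 2.089, 0.0]
contact_force: [-1.6, -1.0, 2.7]
width: 0.0083
finger_force: 59.5
```

The force changed from -1 N to +2.7 N, so it is on the slot floor at the expected height. I'll release with a small opening.

Emit:
{"fn": "arm_command", "kwargs": {"steps": [[0,0,0,0,0,0,0],[0,0,0,0,0,0,0.35],[0,0,0,0,0,0,0.35],[0,0,0,0,0,0,0.35],[0,0,0,0,0,0,0.35]]}}

```text
t: 18.98
tcp_pos: [0.538, 0.2957, 0.0845]
tool_rot: [-2.346, -2.089, 0.0]
contact_force: [-0.2, 1.1, -0.2]
width: 0.0295
finger_force: 0.0
```

Emit:
{"fn": "arm_command", "kwargs": {"steps": [[0,0,0.05,0,0,0,0.35],[0,0,0.14,0,0,0,0.35],[0,0,0.26,0,0,0,0.35],[0,0,0.4,0,0,0,0.35],[0,0,0.5,0,0,0,0.35]]}}

```text
t: 19.6
tcp_pos: [0.5384, 0.2964, 0.238]
tool_rot: [2.345, 2.089, 0.005]
contact_force: [0.2, -0.1, -1.0]
width: 0.0302
finger_force: 0.0
```

Emit:
{"fn": "arm_command", "kwargs": {"steps": [[0,-0.1,0,0,0,0,0.5],[0,-0.2,0,0,0,0,0.5],[0,-0.3,0,0,0,0,0.5],[0,-0.35,0,0,0,0,0.5],[0,-0.35,0,0,0,0,0.5]]}}

```text
t: 20.23
tcp_pos: [0.5384, 0.19, 0.2352]
tool_rot: [2.348, 2.087, 0.001]
contact_force: [0.3, 0.3, -0.0]
width: 0.0426
finger_force: 0.0
```

Run:
```python
from h import *
eyes.capture("wrist")
im,d,c=shot("wrist","w10"); P=cloud(d,c); H=cv2.cvtColor(im,cv2.COLOR_RGB2HSV).astype(int)
near=np.hypot(P[...,0]-.5364,P[...,1]-.2955)<.12
for n,lo,hi in(("orange",0,20),("green",40,85),("blue",100,130)):
    b=near&(H[...,0]>=lo)&(H[...,0]<hi)&(H[...,1]>120)
    for z0,z1 in((.12,.14),(.082,.096)):
        m=b&(P[...,2]>z0)&(P[...,2]<z1)
        if m.sum()>10: print(n,z0,m.sum(),np.median(P[m],0).round(4),cv2.minAreaRect(P[m][:,:2].astype(np.float32)))
s,_,_=shot("scene","s10")
a=cv2.resize(im[:300,150:430,::-1],None,fx=1.4,fy=1.4); b=cv2.resize(s[90:350,120:350,::-1],(372,420)); cv2.imwrite("pics/f.png",np.hstack([a,b]))
```

```text
orange 0.12 895 [0.5373 0.2964 0.1264] ((0.5372079014778137, 0.2947536110877991), (0.05976095423102379, 0.009358354844152927), 83.46561431884766)
orange 0.082 328 [0.5359 0.2623 0.0865] ((0.5373621582984924, 0.29463547468185425), (0.09833166748285294, 0.008911333046853542), 82.98600769042969)
green 0.12 920 [0.4843 0.3029 0.1264] ((0.4834401309490204, 0.30203214287757874), (0.05857649818062782, 0.009300218895077705), 82.71651458740234)
green 0.082 617 [0.4863 0.3053 0.0867] ((0.4833955764770508, 0.30178529024124146), (0.09807135164737701, 0.00920174177736044), 83.45572662353516)
blue 0.12 946 [0.5897 0.2905 0.1263] ((0.5899972319602966, 0.2893882393836975), (0.05975637957453728, 0.009505935944616795), 83.425048828125)
blue 0.082 512 [0.5878 0.2896 0.0865] ((0.5899075269699097, 0.28886228799819946), (0.09904167056083679, 0.009149880148470402), 83.34989929199219)
```

View pics/f.png

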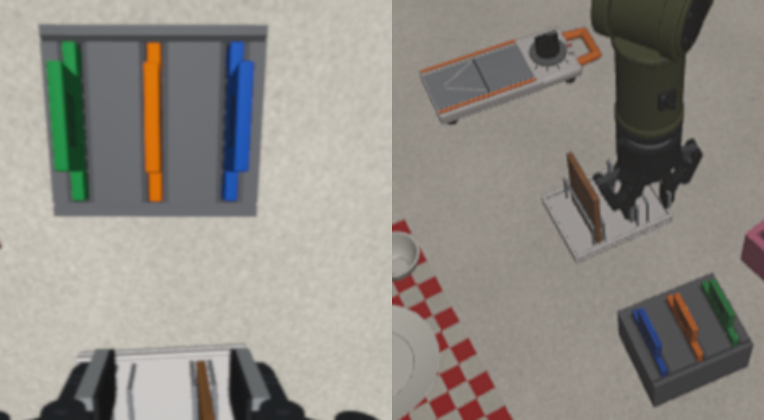

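The left crop shows orange at (152,120), upright in the middle slot and level with green (62,120) and blue (237,120). All three tops are at the same height, z = 0.126. The board is still in the rack, and the gripper is clear of everything. Handing in.

```bash
python3 -c "
from cell import arm; print(arm.close_job())"
```

```text
the job is handed in; nothing more can be done
None
```

The dial is back at its zero stop and the orange insert stands upright, tab up, on the floor of the grey caddy's middle slot; the other inserts and the board were left alone, and the job was handed in about 20 s into the 72 s allowed.

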